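# Turn the ramekin stand over against the riser and set the ramekin in it

## Task

The square wooden ramekin stand lies face down in front of the low cork-topped birch riser and is too wide to grip: turn it over by sliding it up to the riser and lifting its near edge while pressing it lightly against the riser's front (a few newtons, never more than 15 N on the stand) until it stands on edge, then tip it over so that it comes to lie flat on the riser with its raised rim upward. Then gently set the ramekin upright inside that rim and let go. Leave everything else where it is, and do not tip the ramekin.

Things in the scene. Friction and masses are not known exactly. Their poses are not given: they have to be found in the camera images.
- stand: dark-wood stand, 0.11-0.26 kg: plate 116 x 116 x 10 mm, on one face a square rim (84 mm outside, 70 inside, 12 high). Starts FACE DOWN on the rim: the plate overhangs it by 16 mm, 12 to 22 mm above the table. Origin: centre of the rim's free edge; z from there to the plain back (up at first, down once turned over); x, y along the sides. At first 15-45 mm short of the riser, up to 0.12 rad askew
- stand_floor (a point): centre of the floor inside the stand's rim, 12 mm along the stand's z from its origin; when the stand lies turned over on the riser this point is 38 mm above the table, and the rim's edge 50 mm
- riser: fixed birch step, a solid block 200 (x) x 220 (y) x 28 (z) mm that does not give, its top 3 mm a grippy cork sheet, its front faced with a slippery polished steel strip; origin at the centre of its underside on the table, x axis pointing away from the robot; the upright front face, the wall to push against, lies 100 mm to -x of the origin. The far part of its top carries the salt pot
- ramekin: loose white ceramic ramekin, an open straight-sided round cup 62 mm across, foot 56 mm, 55 mm tall, wall 4 mm, about 140 g, upright on the table left or right of the riser; origin at the centre of its underside, z up. It changes places with the jar and the tin.
- jar: bystander: glass jar with steel lid, 58 mm across, 85 mm tall, origin at the centre of its underside
- tin: bystander: closed flat steel tin, 70 mm across, 62 mm tall, origin at the centre of its underside
- mould: bystander: stainless pudding mould with clipped-on lid and bail, 124 mm across, 129 mm tall, origin at the centre of its underside
- whisk: bystander: metal whisk lying on the table, 260 mm long, origin near its middle
- spatula: bystander: spatula lying on the table, origin near its middle
- salt_pot: bystander: small ceramic pot with cork, 42 mm across, 52 mm tall, standing on the far part of the riser, origin at the centre of its underside
- cutter: bystander: steel ring cutter, 44 mm across, 30 mm tall, on the table to the right of the stand, origin at the centre of its underside
Things that resemble listed ones, but are neither listed nor needed, are in the scene too. There is more than one size of the stand; the job needs the middle-sized.

How it is judged:
On the way, in this order (a step that is already met when the one before it is completed fails the run):
1. the stand, tilted up by more than 50 degrees, leans against the riser (angle between stand's own z axis and vertical between 0.87 and 2.3 rad and contact force between stand and riser above 0.1 N), for 0.05 s.
2. the stand lies turned over and flat on the riser, at rest, its rim upward (angle between stand's own z axis and vertical above 3.04 rad and height (world z) of stand between 0.044 and 0.055 m and linear speed of stand below 0.02 m/s), for 0.2 s.
At the end, for the whole second after the job is handed in: The stand lies flat (within 6 degrees) on the riser with its rim upward, the ramekin stands upright (within 6 degrees) inside the rim down on its floor (within 4 mm), and both are at rest (all of step 2 and contact force between stand and riser above 0.3 N and horizontal distance between ramekin and stand below 0.012 m and z of ramekin in the frame of stand above 0.008 m and angle between ramekin's own z axis and vertical below 0.1 rad and linear speed of ramekin below 0.02 m/s); the robot touches nothing.
It fails at once if the stand is pushed with more than 15 N (contact force between the arm and stand above 15 N).
It fails at once if the stand is pushed with more than 15 N (contact force between the fingers and stand above 15 N).
It fails at once if the ramekin is set down or dropped hard (over 35 N) (contact force between ramekin and stand above 35 N).
It fails at once if the ramekin is tipped by more than 30 degrees (angle between ramekin's own z axis and vertical above 0.52 rad).
It fails at once if a bystander is moved by more than 20 mm (distance of any of jar, tin, mould, whisk, spatula, salt_pot, cutter from where it was at the start of the episode above 0.02 m).
It also fails if it takes over 72 s, if anything falls off the work surface, if the arm or the gripper's body presses on something with over 40 N, if the wrist force passes 120 N, or if a joint passes its speed limit or range.

## Robot

A 6-joint arm with a two-finger parallel gripper is mounted at the origin on the work surface. World frame = base frame: x ahead of the robot, y to its left, z up, the work surface at z = 0. Lengths are in m, angles in rad, forces in N, time in s.
With the tool pointing down it reaches from about 0.35 to 0.875 m from the base axis. Payload 4.2 kg.
Tool frame: the origin (TCP) lies at the very end of the fingers, on their centre line; the grasp point (between the pads) lies 19 mm behind it; z points along the fingers, y is the direction in which the jaws open and shut (so a half turn about z gives the same grasp; the last joint's range is limited). The gripper opens to 85 mm and grips with 20 to 120 N. Pads are 22 mm wide; open, the fingers measure 114 mm over their backs; the gripper's body (76 mm by 85 mm) begins 54 mm behind the grasp point. The pads swing forward as they close: fully open they stand 13 mm farther back than shut.
Start: joints at [-0.905, 0.385, 0.008, 0, -1.194, -0.259], TCP at [0.247, -0.574, 0.231] pointing down, gripper open.
Joint ranges: [-3.14, 3.14], [-1.21, 2.06], [-1.07, 1.41], [-3.16, 2.05], [-2.99, -0.16], [-3.1, 3.1]. Speed limits (rad/s): [2.79, 2.79, 3.14, 3.14, 3.14, 3.14].

## Interface

Orientations are given as a unit quaternion [x, y, z, w].
In Python, from workcell import * gives the robot as it stands. Calls block until the motion is done:
- goto(position, orientation): joint-space move of the TCP to a pose.
- move_linear(position, rot=None, rate=0.15): straight line of the TCP; rot=None keeps the orientation; rate is the mean speed in m/s.
- set_joints(angles): joint-space move.
- set_gripper(opening, squeeze=None): finger opening in m; squeeze is the grip in N (None keeps the last); returns when the fingers have stopped.
- pause(seconds).
- ik(position, orientation): joint angles nearest the present ones, or None.
- grab_frame(name): name is "side" or "top"; returns a dict with "img" (400x640x3 uint8, red, green, blue), "K" (3x3 intrinsics, pixels), "extrinsics" (4x4, takes a point from camera to world coordinates). Camera axes: x right, y down, z forward; pixel columns grow to the right and rows downward; lengths in m; the calibration is good to about 2 mm. A picture is of the moment at which its call begins. There is no depth.
A pose or a line that the arm cannot do raises PlanningError and nothing moves.
- close_job(): hands the job in, once; it reports no verdict.
Readings, each from a call of its own:
- get_clock(): time.
- get_q(): joint angles.
- get_qvel(): joint speeds.
- get_tau(): joint torques, N m.
- get_ee_pos(): TCP position.
- get_tcp_rot(): TCP orientation.
- get_ft_force(): force on the tool from outside, world axes, zero at the start.
- get_wrist_torque(): the same for the moment, N m.
- get_width(): finger opening in m.
Only numpy, scipy, OpenCV 4.12 (cv2) and the standard library are available. Lean on these libraries where they do the work, as an engineer would, in place of code of your own. Each camera call takes 0.05 s, during which the arm holds its last target.

## Working session

There is one attempt and no reset: what is moved stays moved. The work goes in short steps, each a Python script; the robot and the scene stay as the last script left them, time stands still between calls to the robot, and variables do not carry over. Pictures are saved under pics/ and viewed, and the job is handed in when it is done.

```bash
ls; mkdir -p pics
python3 - <<'E'
from workcell import *
import cv2,numpy as np
for n in("top","side"):
    f=grab_frame(n); cv2.imwrite(f"pics/{n}0.png",f["img"][:,:,::-1]); np.savez(f"{n}.npz",**{k:f[k] for k in("img","K","extrinsics")})
    print(n,f["K"].tolist(),np.round(f["extrinsics"],4).tolist())
print(get_clock(),get_ee_pos(),get_tcp_rot(),get_ft_force(),get_width())
E
```

```text
pics
top [[363.7205112286753, 0.0, 323.27554757644214], [0.0, 363.7205112286753, 197.5362838616552], [0.0, 0.0, 1.0]] [[0.0092, -0.9934, 0.1142, 0.427], [-0.9998, -0.0073, 0.0166, -0.0031], [-0.0157, -0.1143, -0.9933, 1.2255], [0.0, 0.0, 0.0, 1.0]]
side [[498.7296382776045, 0.0, 318.06603864557223], [0.0, 498.7296382776045, 192.1793120729171], [0.0, 0.0, 1.0]] [[-0.5061, -0.6671, 0.5467, -0.2464], [-0.8624, 0.4001, -0.3101, 0.4607], [-0.0119, -0.6284, -0.7778, 1.2065], [0.0, 0.0, 0.0, 1.0]]
0.1 [ 0.2471124  -0.57352437  0.2303495 ] [-2.01922601e-01  9.79401013e-01  9.26559311e-04 -2.44347138e-04] [-0.82727035  0.55834194 -0.84261807] 0.08544924860941851
```

View pics/top0.png

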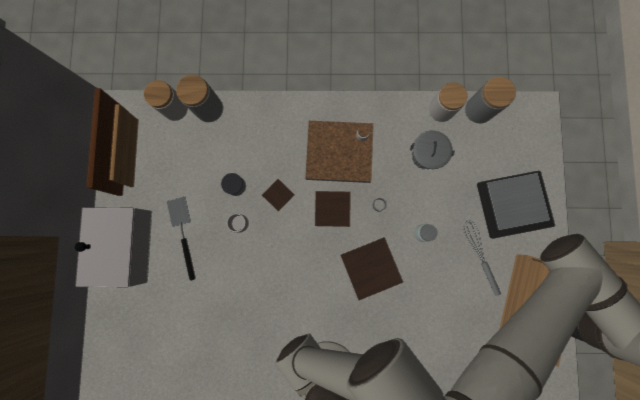

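View pics/side0.png

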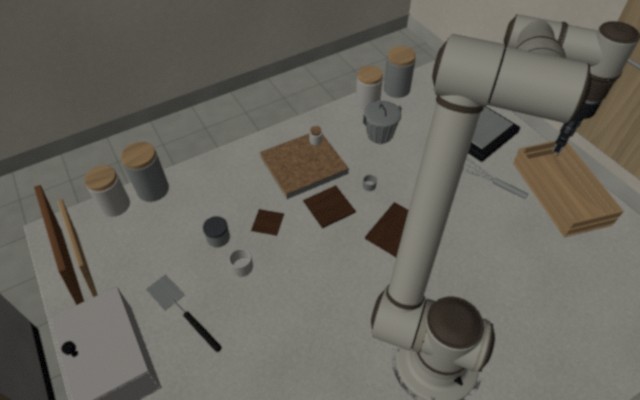

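Top view: the riser is at (340,152) and the middle stand at (333,208). The bigger stand is at (371,268) and the smaller at (278,195). The white open ramekin is at (238,224), the cutter at (379,204), and the jar and tin at (233,184) and (427,232). Next I'll measure them.

```bash
cat > h.py <<'E'
import numpy as np,cv2
from scipy.spatial.transform import Rotation as R
def ray(f,uv,z):
    uv=np.atleast_2d(np.asarray(uv,float)); K=f["K"];E=f["extrinsics"]
    d=np.c_[uv,np.ones(len(uv))]@np.linalg.inv(K).T@E[:3,:3].T
    o=E[:3,3]; return o+d*((z-o[2])/d[:,2])[:,None]
def proj(f,P):
    P=np.atleast_2d(P);E=np.linalg.inv(f["extrinsics"]);c=P@E[:3,:3].T+E[:3,3]
    q=c@f["K"].T; return q[:,:2]/q[:,2:]
def sq(f,mask,z):
    cs,_=cv2.findContours(mask.astype(np.uint8),cv2.RETR_EXTERNAL,cv2.CHAIN_APPROX_NONE)
    out=[]
    for c in cs:
        if cv2.contourArea(c)<300: continue
        w=ray(f,c[:,0,:],z)[:,:2]
        r=cv2.minAreaRect((w*1000).astype(np.float32)); out.append((c[:,0].mean(0).round(),np.round(r[0],1),np.round(r[1],1),round(r[2],2)))
    return out
E
python3 - <<'E'
from h import *
for n in("top","side"):
    f=np.load(n+".npz");im=f["img"];hsv=cv2.cvtColor(im,cv2.COLOR_RGB2HSV)
    for nm,u,v in ([("stand",333,208),("riser",340,160),("table",400,300)] if n=="top" else [("stand",330,207),("riser",300,165),("table",300,300)]): print(n,nm,im[v,u],hsv[v,u])
    dark=(hsv[...,1]>90)&(hsv[...,2]<75)&((hsv[...,0]<20)|(hsv[...,0]>170))
    ck=(hsv[...,1]>70)&(hsv[...,2]>=75)&(hsv[...,0]<25)
    for o in sq(f,dark,.022): print("dark",o)
    for o in sq(f,ck,.028): print("cork",o)
    a=im[115:260,210:460] if n=="top" else im[110:310,190:440]
    cv2.imwrite(f"pics/{n}z.png",cv2.resize(a,None,fx=3,fy=3,interpolation=cv2.INTER_CUBIC)[:,:,::-1])
E
```

```text
top stand [49 36 28] [ 11 109  49]
top riser [93 69 49] [ 14 121  93]
top table [123 122 115] [ 26  17 123]
dark (array([373., 267.]), array([ 335.2, -140.9]), array([148.9, 148.8]), 21.91)
dark (array([ 25., 315.]), array([172.3, 993.4]), array([514.8, 194.5]), 0.9)
dark (array([332., 208.]), array([529.2, -12.2]), array([109.8, 106.7]), 0.41)
dark (array([277., 195.]), array([574.5, 170.1]), array([71.9, 70.8]), 45.88)
dark (array([110., 144.]), array([758. , 739.9]), array([371.7, 158.5]), 0.0)
cork (array([626., 380.]), array([   7.1, -928.8]), array([ 79.4, 121.1]), 89.6)
cork (array([520., 287.]), array([ 260.1, -630.9]), array([113.2, 245.2]), 74.27)
cork (array([626., 265.]), array([ 338.3, -939. ]), array([111. , 189.5]), 84.93)
cork (array([339., 151.]), array([724.9, -34.9]), array([218.2, 199.2]), 87.68)
cork (array([452.,  96.]), array([ 919.3, -420. ]), array([91.5, 92.9]), 88.45)
cork (array([157.,  93.]), array([924.9, 595.7]), array([90.2, 92.8]), 47.74)
cork (array([499.,  92.]), array([ 932.4, -577.4]), array([102.8, 109.3]), 0.11)
cork (array([191.,  89.]), array(
[... 508 characters left out ...]
[879.4, 727.7]), array([ 16.1, 346. ]), 89.61)
cork (array([100., 177.]), array([989.4, 548.2]), array([91.6, 96.8]), 32.63)
cork (array([137., 154.]), array([1023.9,  416.2]), array([106.3, 111.7]), 31.66)
cork (array([559., 177.]), array([ 224.2, -671.1]), array([215.5, 343.5]), 74.34)
cork (array([303., 161.]), array([721.1, -33. ]), array([222.4, 198.6]), 87.87)
cork (array([369.,  74.]), array([ 972.3, -462.1]), array([ 86.6, 102.2]), 56.72)
cork (array([621., 121.]), array([  383.1, -1063.6]), array([194.6, 601.7]), 37.69)
cork (array([401.,  55.]), array([1006.7, -632.3]), array([100.8, 124.1]), 52.71)
cork (array([632.,  15.]), array([  743.5, -1623.5]), array([ 80.4, 258.6]), 37.69)
```

View pics/topz.png

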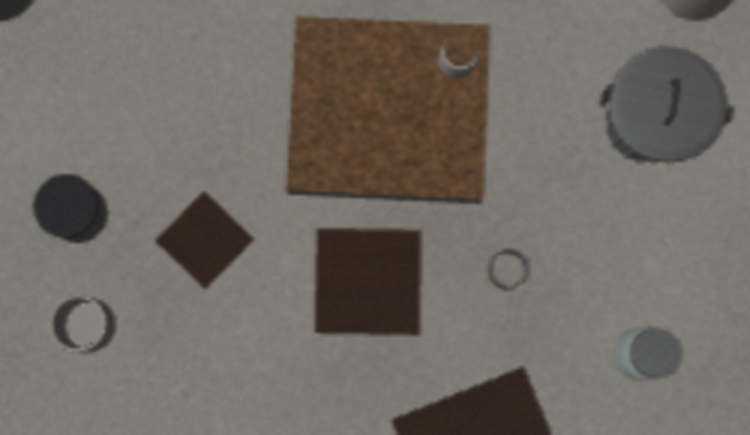

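View pics/sidez.png

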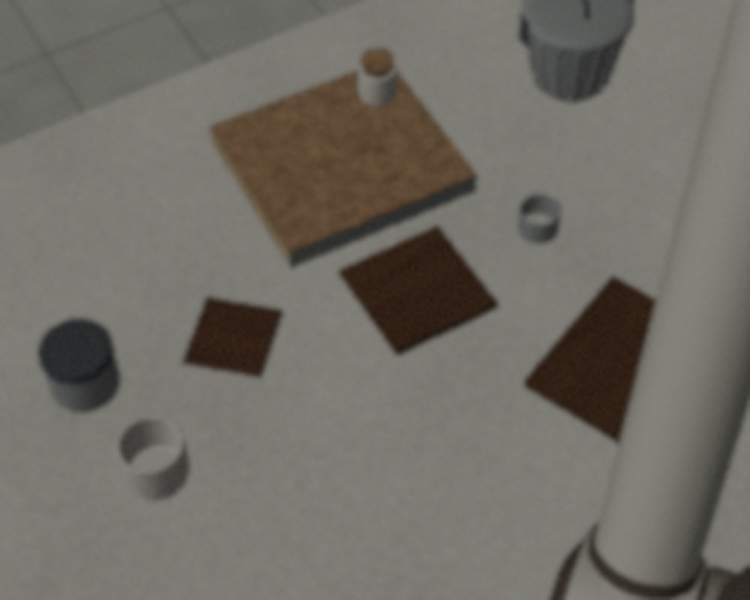

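```bash
cat >> h.py <<'E'
PSI=-0.04; N=np.array([np.cos(PSI),np.sin(PSI),0]); T=np.array([-np.sin(PSI),np.cos(PSI),0])
def ori(t,psi=PSI,flip=1):
    n=np.array([np.cos(psi),np.sin(psi),0]);y=flip*np.array([-np.sin(psi),np.cos(psi),0])
    d=np.sin(t)*n-np.cos(t)*np.array([0,0,1.]); return R.from_matrix(np.c_[np.cross(y,d),y,d]).as_quat()
WALL=0.6236   # wall x at y=-.0125
Y0=-.0125
def W(u,z): # u along normal relative to wall (neg in front), at push line
    return np.array([WALL,Y0,0])+u*N+np.array([0,0,z])
E
python3 - <<'E'
from workcell import *
from h import *
t=np.radians(20)
for fl in(1,-1):
    for tt in(0,20,35):
        for u,z in((-.2,.2),(-.18,.006),(-.03,.13),(.05,.12)):
            q=ik(W(u,z),ori(np.radians(tt),flip=fl)); print(fl,tt,u,None if q is None else np.round(q,2))
# ramekin & salt pot & jar/tin both views
for n,pts in(("top",dict(ram=(238,223.5))),("side",dict(ram=(241,258)))):
    f=np.load(n+".npz"); print(n,[(k,ray(f,v,.055).round(4)) for k,v in pts.items()])
E
```

```text
1 0 -0.2 [ 0.38  0.07 -0.5   0.   -1.   -1.99]
1 0 -0.18 [ 0.36  0.41 -0.69 -0.   -0.47 -1.97]
1 0 -0.03 [ 0.25  0.42 -0.21  0.   -0.94 -1.86]
1 0 0.05 [ 0.22  0.55 -0.01  0.   -1.01 -1.83]
1 20 -0.2 [ 0.49 -0.12 -0.84  0.33 -0.56 -2.35]
1 20 -0.18 None
1 20 -0.03 [ 0.3   0.29 -0.59  0.31 -0.38 -2.18]
1 20 0.05 [ 0.26  0.42 -0.38  0.23 -0.45 -2.06]
1 35 -0.2 None
1 35 -0.18 [-0.43  0.38 -0.85 -2.38 -0.32  1.16]
1 35 -0.03 None
1 35 0.05 None
-1 0 -0.2 [ 0.38  0.07 -0.5   0.   -1.    1.15]
-1 0 -0.18 [ 0.36  0.41 -0.69  0.   -0.47  1.17]
-1 0 -0.03 [ 0.25  0.42 -0.21  0.   -0.94  1.28]
-1 0 0.05 [ 0.22  0.55 -0.01  0.   -1.01  1.31]
-1 20 -0.2 [ 0.49 -0.12 -0.84  0.33 -0.56  0.79]
-1 20 -0.18 None
-1 20 -0.03 [ 0.3   0.29 -0.59  0.31 -0.38  0.96]
-1 20 0.05 [ 0.26  0.42 -0.38  0.23 -0.45  1.08]
-1 35 -0.2 None
-1 35 -0.18 [-0.43  0.38 -0.85 -2.38 -0.32 -1.98]
-1 35 -0.03 None
-1 35 0.05 None
top [('ram', array([[0.4752, 0.2909, 0.055 ]]))]
side [('ram', array([[0.4734, 0.2944, 0.055 ]]))]
```

Run:
```python
from workcell import *
from h import *
for tt in(-20,-10,0,5,8,10,12,15,18):
    r=[]
    for u,z in((-.19,.1),(-.19,.005),(-.16,.005),(-.13,.005),(-.128,.02),(-.11,.07),(-.08,.1),(-.03,.12)):
        q=ik(W(u,z),ori(np.radians(tt),flip=1)); r.append(None if q is None else (round(q[3],1),round(q[4],2)))
    print(tt,r)
```

```text
-20 [(np.float64(-0.1), np.float64(-1.15)), (np.float64(-0.1), np.float64(-0.94)), (np.float64(-0.1), np.float64(-0.98)), (np.float64(-0.1), np.float64(-1.02)), (np.float64(-0.1), np.float64(-1.05)), (np.float64(-0.1), np.float64(-1.18)), (np.float64(-0.1), np.float64(-1.27)), (np.float64(-0.1), np.float64(-1.38))]
-10 [(np.float64(-0.1), np.float64(-0.95)), (np.float64(-0.1), np.float64(-0.71)), (np.float64(-0.1), np.float64(-0.75)), (np.float64(-0.1), np.float64(-0.79)), (np.float64(-0.1), np.float64(-0.83)), (np.float64(-0.1), np.float64(-0.96)), (np.float64(-0.1), np.float64(-1.06)), (np.float64(-0.1), np.float64(-1.16))]
0 [(np.float64(0.0), np.float64(-0.73)), (np.float64(-0.0), np.float64(-0.45)), (np.float64(-0.0), np.float64(-0.49)), (np.float64(-0.0), np.float64(-0.53)), (np.float64(-0.0), np.float64(-0.57)), (np.float64(0.0), np.float64(-0.72)), (np.float64(0.0), np.float64(-0.82)), (np.float64(0.0), np.float64(-0.92))]
5 [(np.float64(0.1), np.float64(-0.61)), (np.float64(0.1), np.float64(-0.29)), (np.float64(0.1), np.float64(-0.34)), (np.float64(0.1), np.float64(-0.38)), 
[... 473 characters left out ...]
None, (np.float64(0.4), np.float64(-0.18)), (np.float64(0.3), np.float64(-0.25)), (np.float64(0.1), np.float64(-0.44)), (np.float64(0.1), np.float64(-0.56)), (np.float64(0.1), np.float64(-0.66))]
12 [(np.float64(0.2), np.float64(-0.41)), None, None, None, None, (np.float64(0.2), np.float64(-0.38)), (np.float64(0.2), np.float64(-0.5)), (np.float64(0.1), np.float64(-0.6))]
15 [(np.float64(0.4), np.float64(-0.31)), None, None, None, None, (np.float64(0.4), np.float64(-0.26)), (np.float64(0.2), np.float64(-0.41)), (np.float64(0.2), np.float64(-0.52))]
18 [(np.float64(0.7), np.float64(-0.18)), None, None, None, None, None, (np.float64(0.4), np.float64(-0.3)), (np.float64(0.3), np.float64(-0.42))]
```

```bash
cat >> h.py <<'E'
TILT=np.radians(5)
E
python3 - <<'E'
from workcell import *
from h import *
q=ori(TILT)
goto(W(-.195,.15),q); print(get_clock())
set_gripper(.03); print(get_width(),get_clock())
move_linear(W(-.195,.004),rate=.1)
pause(.2)
fs=[]
for i in range(8): fs.append(get_ft_force())
fs=np.array(fs);print(fs.mean(0),fs.std(0),get_ee_pos()-W(-.195,.004),get_clock())
np.save("f0.npy",fs.mean(0))
f0=fs.mean(0)
# slide
for u in np.arange(-.19,-.139,.005):
    move_linear(W(u,.004),rate=.05); f=get_ft_force()-f0; print(round(u,3),np.round(f,2),(get_ee_pos()-W(u,.004)).round(4),round(get_clock(),2))
    if f@N<-3: break
f=grab_frame("side");cv2.imwrite("pics/s1.png",cv2.resize(f["img"][110:310,190:440],None,fx=3,fy=3)[:,:,::-1])
E
```

```text
2.2583
0.030193019081363126 2.8333
[ 0.76278159 -0.75130821 -0.79366349] [0.00000000e+00 1.11022302e-16 0.00000000e+00] [0.00025094 0.00010655 0.00036823] 4.6417
-0.19 [-1.41  1.58  0.85] [0.0007 0.0002 0.0001] 4.89
-0.185 [-0.27  1.31  0.82] [ 0.0005  0.0001 -0.    ] 5.14
-0.18 [-0.02  1.53  0.45] [0.0005 0.0001 0.    ] 5.39
-0.175 [-0.48  0.18  0.49] [0.0005 0.0001 0.    ] 5.64
-0.17 [-0.19  0.06  1.25] [0.0004 0.0001 0.    ] 5.89
-0.165 [-0.21  1.83  1.17] [0.0004 0.0001 0.    ] 6.14
-0.16 [-0.96  0.5   1.23] [ 0.0004  0.0001 -0.    ] 6.39
-0.155 [-0.5   0.55  1.1 ] [0.0005 0.0001 0.    ] 6.64
-0.15 [-0.87  0.73  1.74] [0.0006 0.0001 0.0001] 6.89
-0.145 [-1.76  0.05  0.98] [0.0006 0.0001 0.0001] 7.14
-0.14 [-0.38 -0.21  1.76] [0.0006 0.0001 0.0001] 7.39
```

View pics/s1.png

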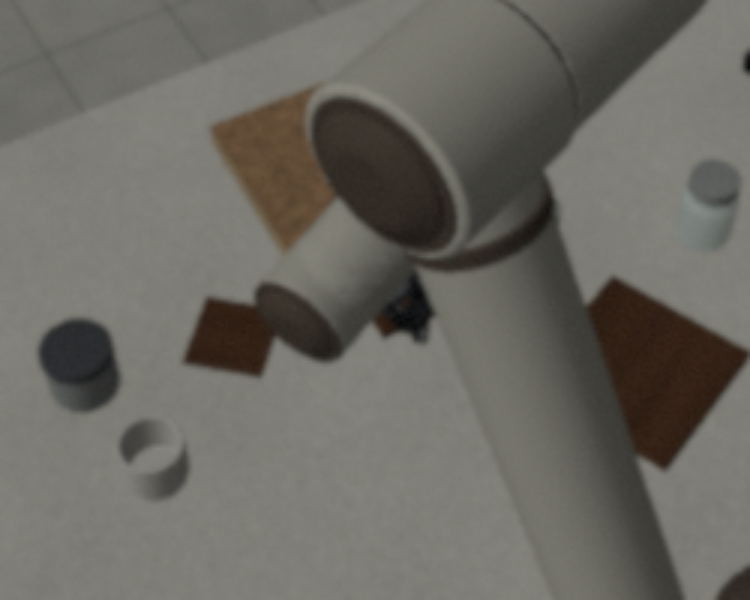

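The arm hides the stand in this view: only a sliver of dark wood shows at (385,325), just ahead of the fingers. I'll continue by force.

```bash
cat >> h.py <<'E'
import workcell as w
f0=np.load("f0.npy") if __import__("os").path.exists("f0.npy") else 0
def force(n=6,dt=.012):
    a=[]
    for i in range(n):
        w.pause(dt); a.append(w.get_ft_force()-f0)
    return np.mean(a,0)
E
python3 - <<'E'
from workcell import *
from h import *
for u in np.arange(-.138,-.118,.001):
    move_linear(W(u,.004),rate=.02); f=force(5); print(round(u,3),np.round(f,2),(get_ee_pos()-W(u,.004)).round(4),round(get_clock(),2))
    if f@N<-3.5: break
f=grab_frame("top");cv2.imwrite("pics/t1.png",cv2.resize(f["img"][115:260,210:460],None,fx=3,fy=3)[:,:,::-1])
E
```

```text
-0.138 [-0.81  0.86  0.85] [0.0001 0.     0.    ] 7.73
-0.137 [-1.51  0.58  0.9 ] [-0.0002 -0.0001 -0.    ] 8.03
-0.136 [-1.14  1.01  0.69] [ 0.0001  0.     -0.    ] 8.32
-0.135 [-1.49  0.51  0.82] [0.0002 0.     0.    ] 8.61
-0.134 [-1.13  1.16  0.44] [0.0002 0.     0.    ] 8.9
-0.133 [-0.74  0.5   0.56] [0.0001 0.     0.    ] 9.19
-0.132 [-1.12  0.7   0.42] [0.0001 0.     0.    ] 9.48
-0.131 [-1.31  0.43  0.44] [ 0.0001  0.     -0.    ] 9.78
-0.13 [-1.28  0.75  0.41] [0.0001 0.     0.    ] 10.07
-0.129 [-1.15  0.75  0.94] [0.0001 0.     0.    ] 10.36
-0.128 [-1.31  0.47  0.57] [0.0001 0.     0.    ] 10.65
-0.127 [-0.86  0.71  0.64] [0.0001 0.     0.    ] 10.94
-0.126 [-1.01  0.36  0.75] [ 0.0001  0.     -0.    ] 11.23
-0.125 [-1.19  0.67  0.46] [0.0001 0.     0.    ] 11.53
-0.124 [-1.3   0.7   0.56] [0.0002 0.     0.    ] 11.82
-0.123 [-2.06  0.86  1.12] [-0.0003 -0.0001 -0.    ] 12.11
-0.122 [-6.04  1.97  3.79] [-0.0011 -0.0003 -0.0002] 12.4
```

View pics/t1.png

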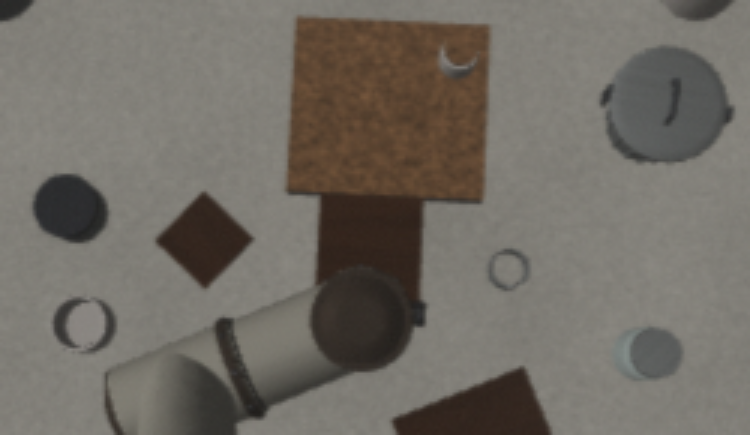

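```bash
cat >> h.py <<'E'
def C(th):
    return np.array([-.116*np.cos(th)-.010*np.sin(th), .116*np.sin(th)+.012*np.cos(th)-min(.012*np.cos(th),.016*np.sin(th))])
U0=-.1225
def lift(ths,off,target=5.5,rate=.04,lo=.8,hi=10.5):
    for d in ths:
        th=np.radians(d); c=C(th)-C(0)
        p=W(U0+off+c[0],.004+c[1]); w.move_linear(p,rate=rate)
        f=force(4,.01); pr=-(f@N)-1.1
        print(d,"off %.4f"%off,"press %.1f fz %.1f fy %.1f"%(pr,f[2]-.6,f@T-.7),np.round(w.get_ee_pos()-p,4),round(w.get_clock(),2))
        off+=np.clip((target-pr)*.00012,-.0006,.0006)
        if pr<lo or pr>hi: print("STOP");break
    np.save("off.npy",[d,off])
E
python3 - <<'E'
from h import *
lift([.5,1,2,3,4,5,6,8,10],.001)
f=w.grab_frame("side");cv2.imwrite("pics/s2.png",f["img"][:,:,::-1])
f=w.grab_frame("top");cv2.imwrite("pics/t2.png",cv2.resize(f["img"][115:260,210:460],None,fx=3,fy=3)[:,:,::-1])
E
```

```text
0.5 off 0.0010 press 4.7 fz -0.9 fy 2.0 [-0.0016 -0.0003 -0.0007] 12.73
1 off 0.0011 press 4.8 fz -0.8 fy 2.1 [-0.0016 -0.0003 -0.0007] 13.02
2 off 0.0012 press 5.3 fz -0.6 fy 2.3 [-0.0017 -0.0004 -0.0006] 13.3
3 off 0.0012 press 4.9 fz -0.6 fy 2.0 [-0.0016 -0.0004 -0.0005] 13.58
4 off 0.0013 press 5.4 fz -0.8 fy 1.8 [-0.0017 -0.0004 -0.0006] 13.87
5 off 0.0013 press 5.0 fz -0.3 fy 2.0 [-0.0017 -0.0004 -0.0006] 14.15
6 off 0.0013 press 5.7 fz -0.2 fy 1.7 [-0.0018 -0.0004 -0.0006] 14.43
8 off 0.0013 press 6.0 fz -0.5 fy 1.5 [-0.0018 -0.0005 -0.0004] 14.72
10 off 0.0013 press 6.2 fz 0.4 fy 2.0 [-0.0018 -0.0005 -0.0004] 15.0
```

View pics/t2.png

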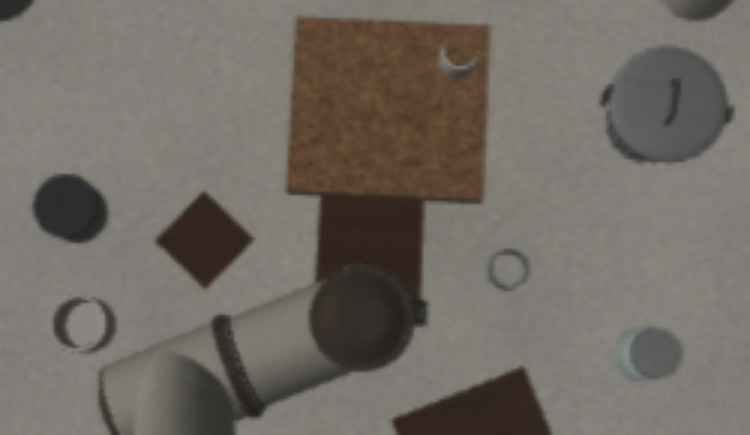

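View pics/s2.png

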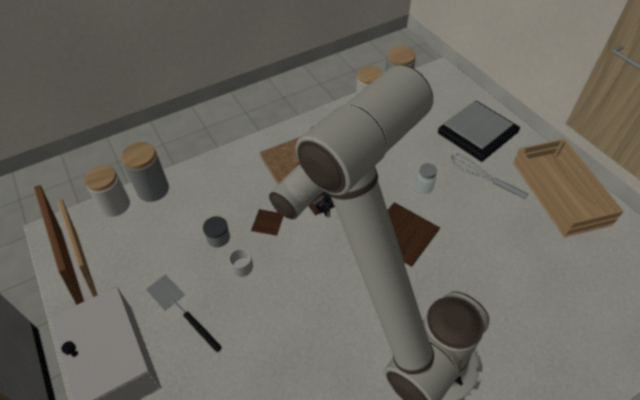

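The press holds at 5-6 N with the fingertip already above where the flat plate would be, so the edge is rising with it. Top view: the stand is still flush with the riser, its front edge at about (370,196). Continuing.

Run:
```python
from h import *
d,off=np.load("off.npy")
lift([12,14,16,18,20,23,26],off,target=5)
f=w.grab_frame("side");cv2.imwrite("pics/s3.png",cv2.resize(f["img"][110:310,190:440],None,fx=3,fy=3)[:,:,::-1])
f=w.grab_frame("top");cv2.imwrite("pics/t3.png",cv2.resize(f["img"][115:260,210:460],None,fx=3,fy=3)[:,:,::-1])
```

```text
12 off 0.0012 press 6.0 fz -0.0 fy 1.7 [-0.0019 -0.0005 -0.0004] 15.38
14 off 0.0011 press 6.2 fz 0.3 fy 1.8 [-0.002  -0.0005 -0.0004] 15.67
16 off 0.0009 press 6.4 fz 0.8 fy 1.8 [-0.0021 -0.0005 -0.0004] 15.95
18 off 0.0008 press 6.6 fz 0.4 fy 1.9 [-0.0022 -0.0006 -0.0004] 16.23
20 off 0.0006 press 6.8 fz 1.2 fy 1.3 [-0.0024 -0.0006 -0.0005] 16.52
23 off 0.0004 press 7.7 fz 1.8 fy 1.6 [-0.0027 -0.0007 -0.0005] 16.82
26 off 0.0000 press 7.6 fz 2.0 fy 0.9 [-0.0029 -0.0009 -0.0005] 17.12
```

View pics/t3.png

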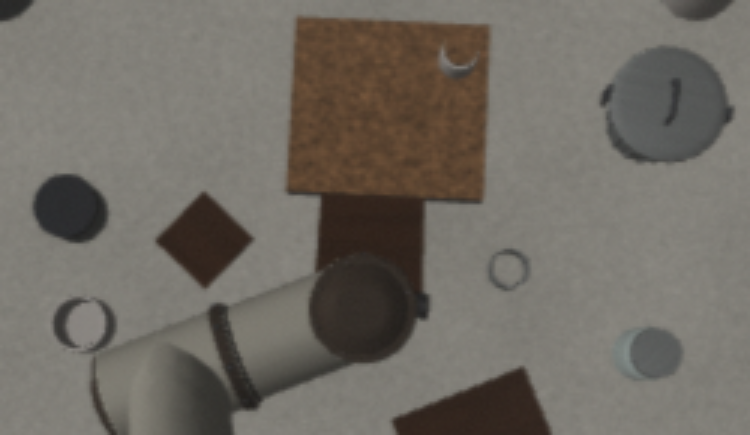

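View pics/s3.png

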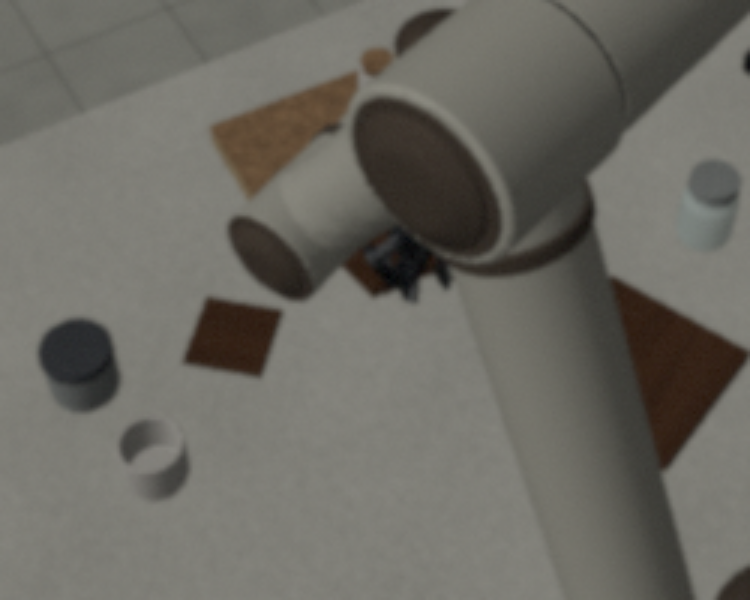

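The corner of the stand is lifting at (375,290) in the side view. I'll lower the press and continue.

Run:
```python
import re
s=open("h.py").read().replace("*.00012,-.0006,.0006","*.00025,-.0009,.0006");open("h.py","w").write(s)
from h import *
d,off=np.load("off.npy")
lift([28,30,32,34,37,40,43,46,49,52,55],off-.0006,target=3.5)
f=w.grab_frame("side");cv2.imwrite("pics/s4.png",cv2.resize(f["img"][110:310,190:440],None,fx=3,fy=3)[:,:,::-1])
```

```text
28 off -0.0009 press 7.3 fz 2.4 fy 0.4 [-0.0026 -0.0008 -0.0004] 17.51
30 off -0.0018 press 4.7 fz 2.0 fy -1.2 [-0.0005 -0.0004  0.0002] 17.79
32 off -0.0021 press 5.1 fz 3.1 fy -1.0 [-0.0003 -0.0003  0.0002] 18.07
34 off -0.0025 press 4.4 fz 2.8 fy -0.8 [ 0.0001 -0.0001  0.0004] 18.36
37 off -0.0027 press 4.9 fz 3.4 fy -0.6 [ 0.0003 -0.      0.0006] 18.67
40 off -0.0031 press 3.4 fz 2.1 fy -1.0 [0.0006 0.0001 0.0004] 18.99
43 off -0.0030 press 3.9 fz 2.7 fy -0.4 [0.0002 0.     0.0002] 19.32
46 off -0.0031 press 0.9 fz 0.4 fy -0.1 [0.0012 0.0003 0.0004] 19.65
49 off -0.0025 press 0.3 fz 0.2 fy -0.0 [0.0006 0.0002 0.0002] 19.99
STOP
```

View pics/s4.png

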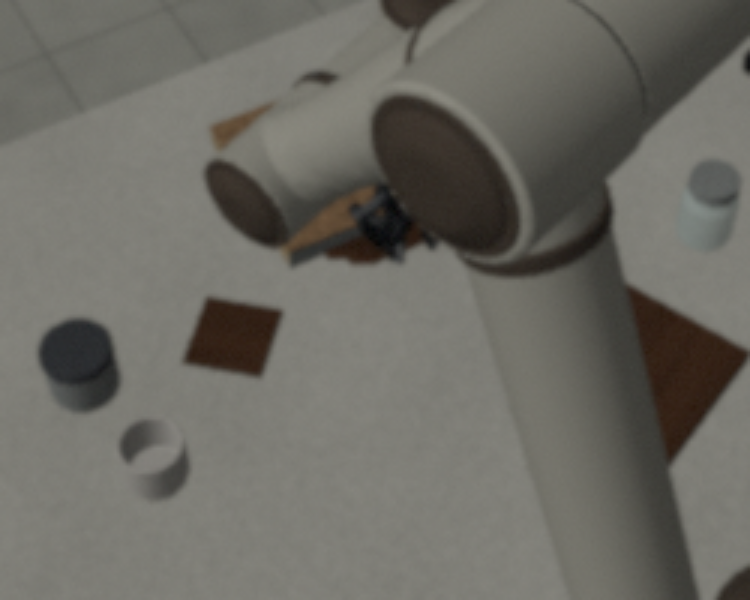

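Run:
```python
from h import *
f=np.load("side.npz")
im=cv2.imread("pics/s4.png")
def body(a,b,y,d):
    th=np.radians(d); x=-a*np.cos(th)+b*np.sin(th)-.022*np.sin(th); z=a*np.sin(th)+b*np.cos(th)-min(.012*np.cos(th),.016*np.sin(th)); return W(x,z)+T*y
for d in(0,20,40,49,60):
    q=[(proj(f,body(a,b,y,d))[0]-[190,110])*3 for a,b,y in((0,.012,.058),(.116,.012,.058),(.116,.012,-.058),(.116,.022,.058),(.116,.022,-.058))]
    print(d,np.round(q).tolist())
```

```text
0 [[317.0, 249.0], [369.0, 330.0], [472.0, 285.0], [369.0, 324.0], [472.0, 279.0]]
20 [[319.0, 255.0], [367.0, 307.0], [471.0, 262.0], [365.0, 299.0], [469.0, 253.0]]
40 [[320.0, 261.0], [358.0, 276.0], [463.0, 231.0], [355.0, 267.0], [460.0, 222.0]]
49 [[321.0, 261.0], [352.0, 259.0], [457.0, 215.0], [348.0, 250.0], [454.0, 205.0]]
60 [[321.0, 262.0], [344.0, 239.0], [449.0, 195.0], [339.0, 229.0], [445.0, 185.0]]
```

Run:
```python
from h import *
f=w.grab_frame("side");np.savez("s5.npz",**{k:f[k] for k in("img","K","extrinsics")})
a=f["img"][165:205,280:345];a=cv2.convertScaleAbs(a,alpha=2);cv2.imwrite("pics/s5.png",cv2.resize(a,None,fx=12,fy=12,interpolation=cv2.INTER_CUBIC)[:,:,::-1])
print(w.get_ee_pos(),proj(f,w.get_ee_pos()),force())
```

```text
[ 0.5313151  -0.00865842  0.07954033] [[326.52727213 192.73848377]] [-1.25083228  0.45405584  0.81975649]
```

View pics/s5.png

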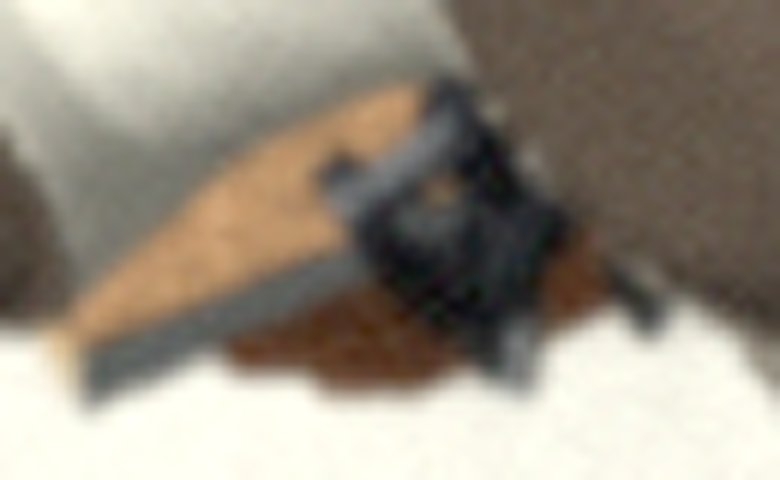

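The close-up shows the stand standing about 47° up. Its near-left corner is at full-image pixel (307,198), against (307,197.7) predicted, and it rests lightly on the fingers. I'll continue with a slightly firmer press.

Run:
```python
from h import *
d,off=np.load("off.npy")
lift([50,52,54,57,60,63,66,69,72],off+.001,target=2.5,lo=-1)
f=w.grab_frame("side")
a=f["img"][150:210,270:360];a=cv2.convertScaleAbs(a,alpha=2);cv2.imwrite("pics/s6.png",cv2.resize(a,None,fx=8,fy=8,interpolation=cv2.INTER_CUBIC)[:,:,::-1])
```

```text
50 off -0.0009 press 0.8 fz 0.1 fy -0.1 [ 0.0001 -0.      0.    ] 20.43
52 off -0.0005 press 0.6 fz 0.2 fy 0.2 [0.0003 0.     0.0002] 20.72
54 off -0.0000 press 0.1 fz 0.1 fy -0.3 [0.0003 0.     0.0001] 21.01
57 off 0.0006 press 0.1 fz 0.0 fy 0.1 [0.0003 0.     0.0001] 21.35
60 off 0.0012 press 0.2 fz 0.1 fy 0.2 [0.0002 0.     0.0001] 21.69
63 off 0.0018 press 0.4 fz 0.2 fy 0.4 [ 0.0002 -0.      0.0001] 22.03
66 off 0.0023 press 0.2 fz 0.3 fy 0.1 [0.0002 0.     0.    ] 22.38
69 off 0.0028 press 0.1 fz -0.1 fy -0.3 [0.0002 0.     0.    ] 22.72
72 off 0.0034 press -0.3 fz 0.5 fy 0.5 [ 0.0002 -0.      0.    ] 23.06
```

View pics/s6.png

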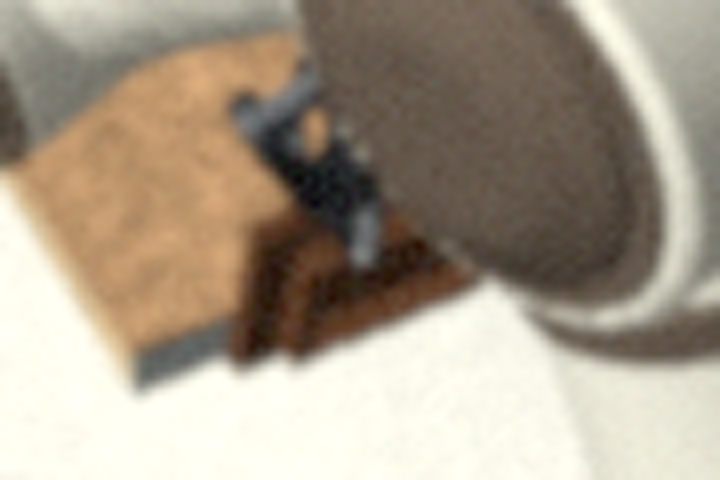

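Run:
```python
from h import *
f=np.load("side.npz")
def body(a,b,y,d):
    th=np.radians(d); x=-a*np.cos(th)+b*np.sin(th)-.022*np.sin(th); z=a*np.sin(th)+b*np.cos(th)-min(.012*np.cos(th),.016*np.sin(th)); return W(x,z)+T*y
print("bot, topC, topBack, rim bottom, rim top")
for d in(65,72,80,90):
    print(d,np.round([(proj(f,body(a,b,y,d))[0]-[270,150])*8 for a,b,y in((0,.012,.058),(.116,.012,.058),(.116,.022,.058),(.016,0,.042),(.1,0,.042))]).tolist())
print(w.get_ee_pos(),np.round((proj(f,w.get_ee_pos())-[270,150])*8), (w.get_ee_pos()-W(0,0))@N)
```

```text
bot, topC, topBack, rim bottom, rim top
65 [[217.0, 380.0], [265.0, 292.0], [253.0, 267.0], [274.0, 381.0], [311.0, 318.0]]
72 [[217.0, 381.0], [248.0, 259.0], [236.0, 236.0], [272.0, 376.0], [297.0, 288.0]]
80 [[218.0, 381.0], [228.0, 223.0], [216.0, 202.0], [270.0, 370.0], [281.0, 256.0]]
90 [[218.0, 381.0], [204.0, 183.0], [191.0, 165.0], [267.0, 361.0], [259.0, 218.0]]
[ 0.57522147 -0.01059468  0.10227229] [[395. 220.]] -0.04841602027967753
```

The side view shows the stand nearly upright, about 75°, with its rim facing the robot, its bottom corner at (238,362) and the fingertip behind its top edge. Next I push it toward vertical.

Run:
```python
from h import *
d,off=np.load("off.npy")
lift([75,78,81,84,87,90],off,target=2.0,lo=-1.5,hi=6,rate=.05)
f=w.grab_frame("side")
a=f["img"][150:210,270:360];a=cv2.convertScaleAbs(a,alpha=2);cv2.imwrite("pics/s7.png",cv2.resize(a,None,fx=8,fy=8,interpolation=cv2.INTER_CUBIC)[:,:,::-1])
f=w.grab_frame("top")
a=f["img"][130:250,260:420];cv2.imwrite("pics/t7.png",cv2.resize(a,None,fx=4,fy=4,interpolation=cv2.INTER_CUBIC)[:,:,::-1])
```

```text
75 off 0.0040 press -0.3 fz 0.5 fy 0.0 [ 0.0002 -0.      0.    ] 23.43
78 off 0.0046 press 0.2 fz -0.3 fy -0.3 [ 0.0002  0.     -0.    ] 23.74
81 off 0.0051 press -0.2 fz -0.1 fy -0.4 [ 0.0002 -0.     -0.    ] 24.05
84 off 0.0056 press -0.6 fz -0.0 fy -0.1 [ 0.0002  0.     -0.    ] 24.37
87 off 0.0062 press -0.4 fz 0.5 fy -0.1 [ 0.0002 -0.     -0.0001] 24.68
90 off 0.0068 press -0.4 fz -0.2 fy 0.0 [ 0.0002 -0.     -0.0001] 25.0
```

View pics/s7.png

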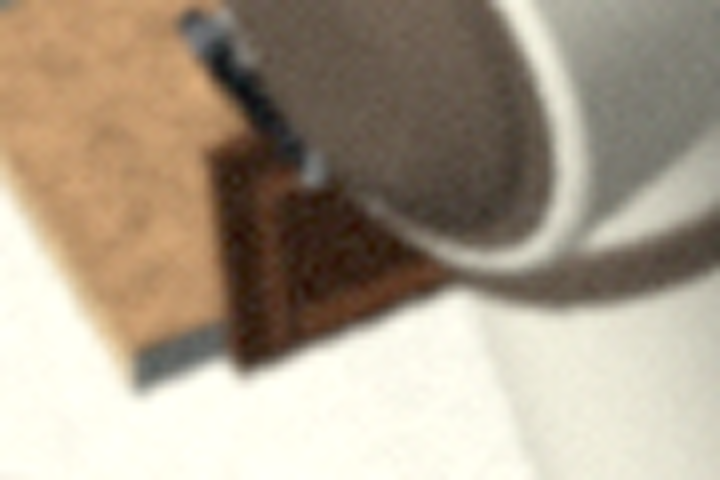

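View pics/t7.png

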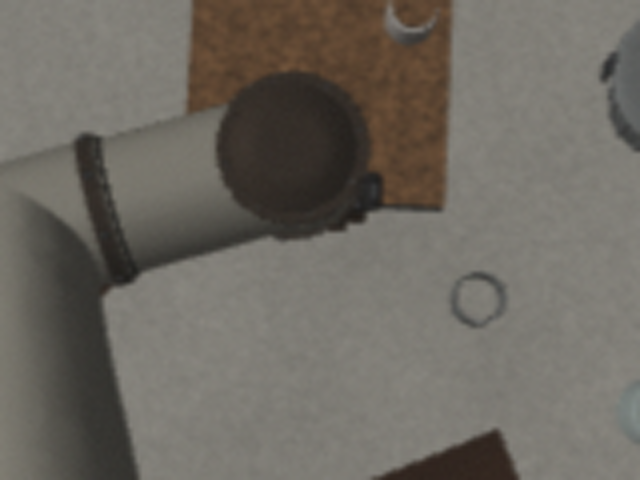

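The stand is upright, with its top at (213,150) and its bottom at (240,372), and it leans on the riser. Now I tip it over gently.

Run:
```python
from h import *
p=w.get_ee_pos(); u=(p-W(0,0))@N; z=p[2]; print(u,z)
for i in range(16):
    u+=.003; z-=.0006 if i<10 else 0
    w.move_linear(W(u,z),rate=.03); f=force(3,.01); pr=-(f@N)-1.1
    print("%.3f %.3f press %.1f fz %.1f"%(u,z,pr,f[2]-.6),round(w.get_clock(),2))
    if pr>7: print("STOP");break
f=w.grab_frame("side")
a=f["img"][130:210,250:370];a=cv2.convertScaleAbs(a,alpha=2);cv2.imwrite("pics/s8.png",cv2.resize(a,None,fx=6,fy=6,interpolation=cv2.INTER_CUBIC)[:,:,::-1])
```

```text
-0.00973210451259832 0.10792811124702513
-0.007 0.107 press -0.2 fz 0.2 25.38
-0.004 0.107 press -0.6 fz 0.1 25.65
-0.001 0.106 press 0.0 fz 0.5 25.93
0.002 0.106 press -0.4 fz 0.5 26.2
0.005 0.105 press -0.3 fz 0.3 26.48
0.008 0.104 press -0.1 fz 0.2 26.75
0.011 0.104 press -0.5 fz 0.1 27.02
0.014 0.103 press -0.2 fz 0.2 27.3
0.017 0.103 press -0.2 fz 0.8 27.57
0.020 0.102 press -0.2 fz 0.5 27.85
0.023 0.102 press -0.7 fz -0.0 28.12
0.026 0.102 press -0.3 fz 0.5 28.4
0.029 0.102 press -0.0 fz 0.4 28.68
0.032 0.102 press -0.1 fz -0.4 28.95
0.035 0.102 press -0.1 fz -0.0 29.23
0.038 0.102 press -0.5 fz 0.5 29.5
```

View pics/s8.png

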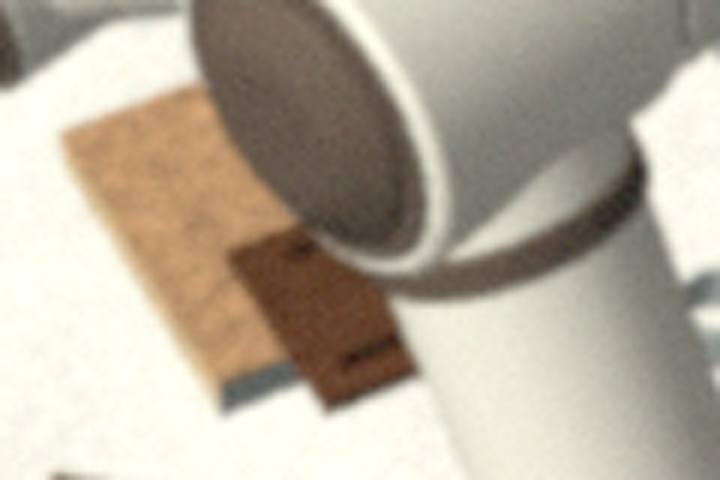

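The stand appears to have come down flat on the riser, overhanging its front, with the near-left corner at (328,408). I'll retreat up and look.

Run:
```python
from h import *
p=w.get_ee_pos(); w.move_linear(p+[0,0,.1],rate=.2)
w.goto(np.array([.475,.2925,.2]),ori(0)); w.set_gripper(.085,30)
print(w.get_clock())
f=w.grab_frame("side");np.savez("s9.npz",**{k:f[k] for k in("img","K","extrinsics")})
a=f["img"][110:310,190:440];cv2.imwrite("pics/s9.png",cv2.resize(a,None,fx=3,fy=3,interpolation=cv2.INTER_CUBIC)[:,:,::-1])
f=w.grab_frame("top");np.savez("t9.npz",**{k:f[k] for k in("img","K","extrinsics")})
a=f["img"][115:260,210:460];cv2.imwrite("pics/t9.png",cv2.resize(a,None,fx=3,fy=3,interpolation=cv2.INTER_CUBIC)[:,:,::-1])
```

```text
32.125
```

View pics/s9.png

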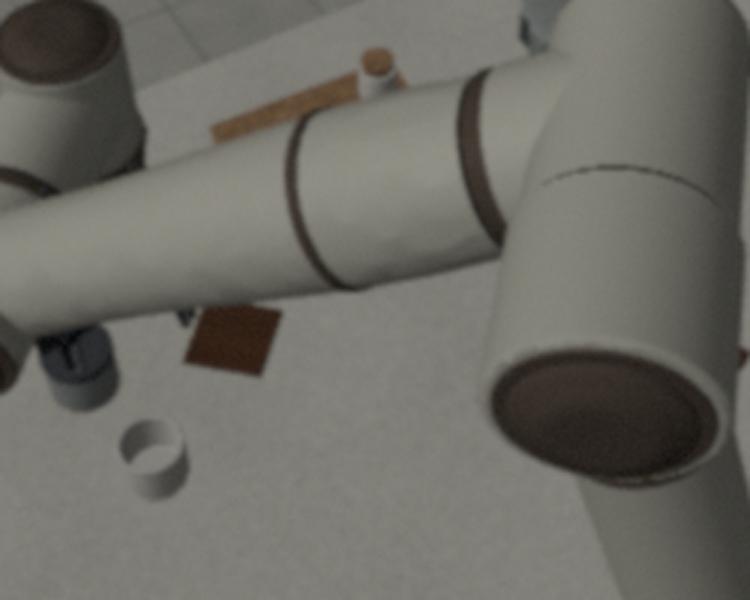

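View pics/t9.png

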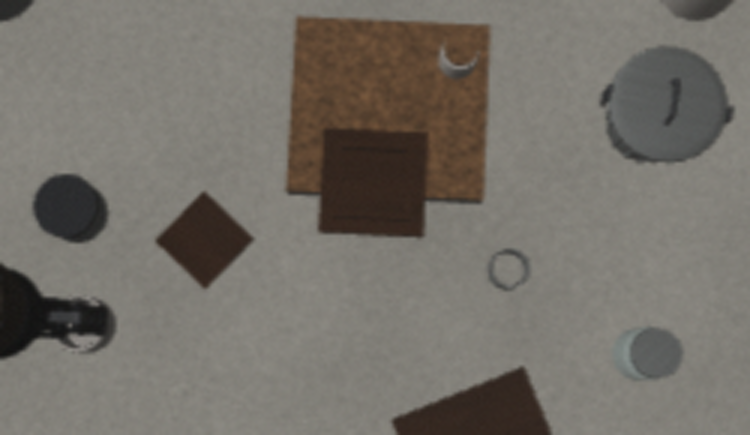

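Top view: the stand lies rim up on the riser, about (373,183). Its centre is only about 15 mm past the riser's front edge, at y≈197. I'll measure it and the ramekin.

Run:
```python
from h import *
f=np.load("t9.npz");im=f["img"];hsv=cv2.cvtColor(im,cv2.COLOR_RGB2HSV)
dark=(hsv[...,1]>90)&(hsv[...,2]<68)&((hsv[...,0]<20)|(hsv[...,0]>170))
m=np.zeros_like(dark);m[150:200,305:360]=dark[150:200,305:360]
m=cv2.morphologyEx(m.astype(np.uint8),cv2.MORPH_OPEN,np.ones((5,5)))
cs,_=cv2.findContours(m,cv2.RETR_EXTERNAL,cv2.CHAIN_APPROX_NONE)
for c in cs: print(cv2.boundingRect(c))
for o in sq(f,m,.038): print(o)
# ramekin
for n,box,in (("top",(225,212,252,238)),("side",(226,245,256,280))):
    f=np.load(n+".npz");im=f["img"];g=im.astype(int);x0,y0,x1,y1=box
    bg=np.median(g[y0:y1,x0:x1].reshape(-1,3),0)
    d=np.abs(g-np.array([123,122,115])).sum(2)[y0:y1,x0:x1]
    cv2.imwrite(f"pics/r_{n}.png",cv2.resize(im[y0:y1,x0:x1],None,fx=16,fy=16,interpolation=cv2.INTER_NEAREST)[:,:,::-1])
```

```text
(317, 158, 35, 35)
(array([334., 174.]), array([639.1, -17.8]), array([114. , 112.6]), 0.03)
```

View pics/r_side.png

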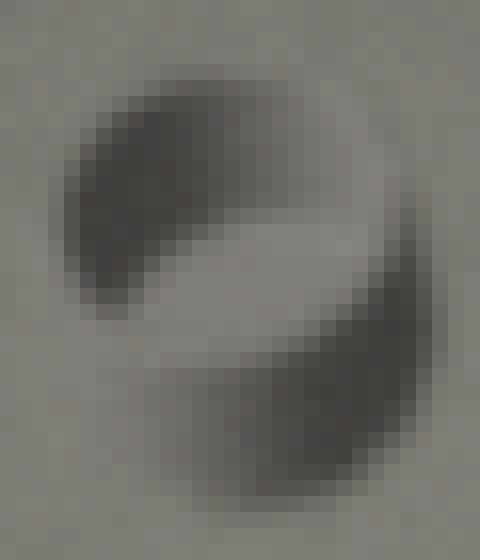

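View pics/r_top.png

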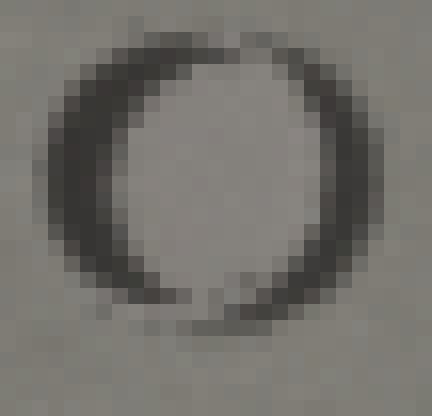

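Run:
```python
from h import *
print(ray(np.load("top.npz"),(237.0,223.2),.055),ray(np.load("side.npz"),(239.8,258.5),.055))
for d in [W(u,.2) for u in (-.1,-.06)]: print(w.ik(d,ori(0)) is not None)
```

```text
[[0.47610227 0.29412321 0.055     ]] [[0.47359873 0.29781519 0.055     ]]
True
True
```

Run:
```python
from h import *
o=T*-.005
w.goto(W(-.08,.12)+o,ori(TILT)); w.set_gripper(.03)
w.move_linear(W(-.08,.030)+o,rate=.15)
print(w.get_clock(),force()@N)
b=force()@N
w.move_linear(W(-.056,.030)+o,rate=.08)
for u in np.arange(-.053,-.029,.003):
    w.move_linear(W(u,.030)+o,rate=.03); f=force(2,.01); print(round(u,3),round(b-f@N,2),round(w.get_clock(),2))
    if b-f@N>8: print("STOP");break
print((w.get_ee_pos()-W(0,0))@N)
w.move_linear(W(u-.02,.030)+o,rate=.1)
w.move_linear(W(u-.02,.15)+o,rate=.25)
w.goto(np.array([.475,.2955,.16]),ori(0)); w.set_gripper(.085,30)
print(w.get_clock())
f=w.grab_frame("top");np.savez("t10.npz",**{k:f[k] for k in("img","K","extrinsics")})
im=f["img"];hsv=cv2.cvtColor(im,cv2.COLOR_RGB2HSV)
dark=(hsv[...,1]>90)&(hsv[...,2]<68)&((hsv[...,0]<20)|(hsv[...,0]>170))
m=np.zeros_like(dark);m[140:200,305:360]=dark[140:200,305:360]
m=cv2.morphologyEx(m.astype(np.uint8),cv2.MORPH_OPEN,np.ones((5,5)))
print(sq(f,m,.038))
a=f["img"][125:215,290:410];cv2.imwrite("pics/t10.png",cv2.resize(cv2.convertScaleAbs(a,alpha=2),None,fx=6,fy=6,interpolation=cv2.INTER_CUBIC)[:,:,::-1])
a=f["img"][200:245,180:270];cv2.imwrite("pics/t10b.png",cv2.resize(cv2.convertScaleAbs(a,alpha=1.8),None,fx=8,fy=8,interpolation=cv2.INTER_CUBIC)[:,:,::-1])
```

```text
34.7833 -0.927687141819382
-0.053 0.29 35.6
-0.05 0.57 35.87
-0.047 0.9 36.13
-0.044 -0.15 36.4
-0.041 0.5 36.67
-0.038 1.68 36.93
-0.035 0.93 37.2
-0.032 0.26 37.47
-0.031574143617469214
40.2667
[(array([334., 168.]), array([661.7, -19.5]), array([113.8, 109.9]), 88.28)]
```

View pics/t10.png

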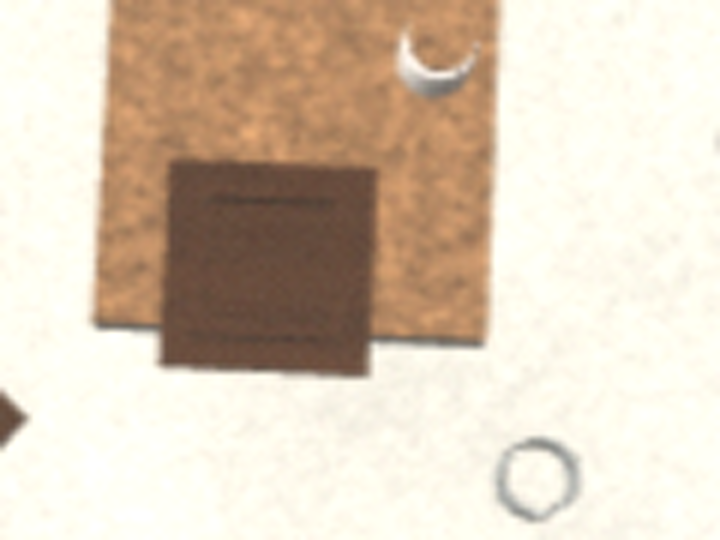

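View pics/t10b.png

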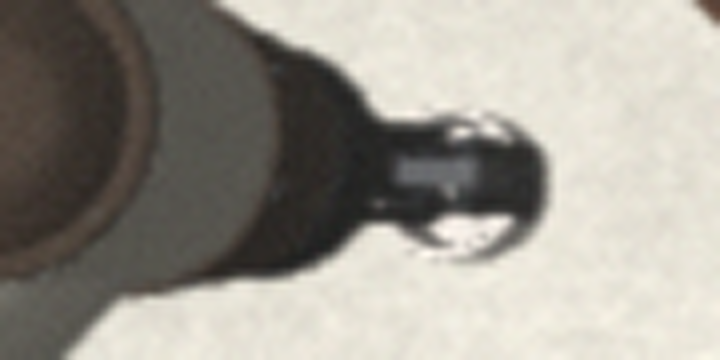

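Stand: centred at (0.661,-0.0195), now about 36 mm past the edge, with the rim lines visible at (270,201) and (265,338). The open jaws straddle the ramekin, at (470,188). Next I grasp it.

Run:
```python
from h import *
w.move_linear(np.array([.475,.2955,.018]),rate=.1)
w.set_gripper(.05,30); print(w.get_width(),w.get_clock())
w.move_linear(np.array([.475,.2955,.17]),rate=.15)
w.goto(np.array([.56,.10,.17]),ori(0))
print(w.get_width(),w.get_clock())
for n in("side","top"):
    f=w.grab_frame(n);np.savez(n+"11.npz",**{k:f[k] for k in("img","K","extrinsics")})
    cv2.imwrite(f"pics/{n}11.png",f["img"][:,:,::-1])
```

```text
0.06226212380859361 42.225
0.061825343926034164 44.25
```

View pics/side11.png

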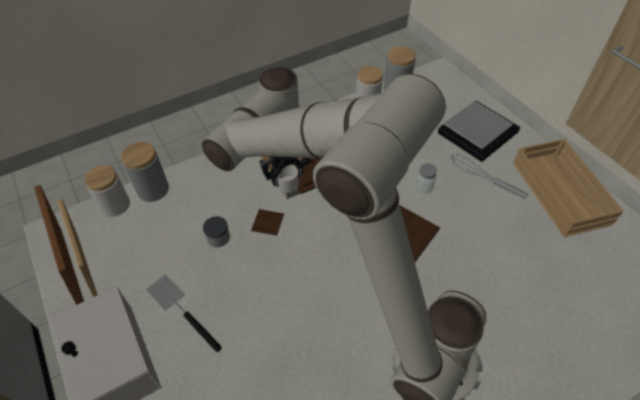

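View pics/top11.png

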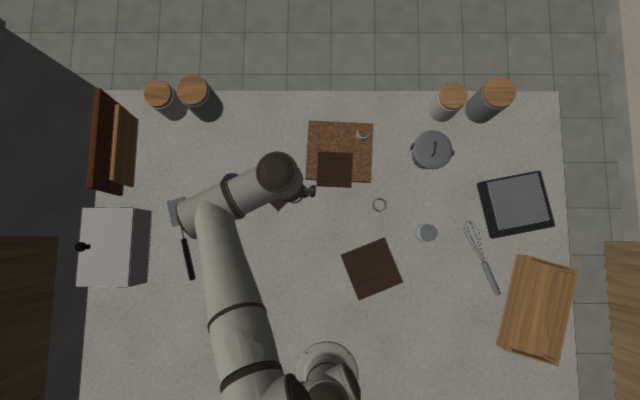

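Run:
```python
from h import *
f=np.load("side11.npz");a=f["img"][140:205,250:340];cv2.imwrite("pics/s11z.png",cv2.resize(cv2.convertScaleAbs(a,alpha=2),None,fx=8,fy=8,interpolation=cv2.INTER_CUBIC)[:,:,::-1])
c=np.array([.661,-.0195,0])
for x,z in((.661,.038),(.656,.038)):
    for s,t in((-1,1),(1,1)):
        print(x,np.round((proj(f,np.array([x,-.0195,z])+.058*s*N+.058*t*T)[0]+.5-[250,140])*8))
print("ramekin base, rim centre",np.round((proj(f,np.array([[.56,.1,.152],[.56,.1,.207]]))+.5-[250,140])*8))
```

```text
0.661 [403. 416.]
0.661 [270. 215.]
0.656 [409. 425.]
0.656 [276. 223.]
ramekin base, rim centre [[303. 365.]
 [293. 259.]]
```

View pics/s11z.png

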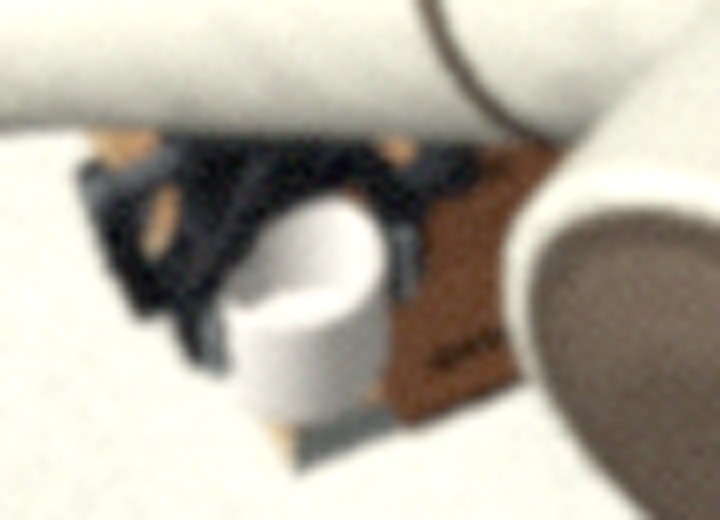

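Side zoom: the ramekin is held upright, rim centre about (305,260). The stand's front-left corner is at about (402,418), against (403,416) predicted for x=0.661. The view carries a small offset of 1-2 mm, which I allow for when placing.

Run:
```python
from h import *
p=np.array([.662,-.018,0]); q=ori(0)
w.goto(p+[0,0,.15],q); w.move_linear(p+[0,0,.085],rate=.08)
w.pause(.2); b=force(8); print(w.get_clock(),b)
for z in [.076,.070,.066,.063,.061,.060,.059,.058,.057,.056,.055,.054]:
    w.move_linear(p+[0,0,z],rate=.03); f=force(3,.01)-b; print(z,np.round(f,2),w.get_ee_pos()[2].round(4),round(w.get_clock(),2))
    if f[2]>2.5 or np.hypot(f[0],f[1])>4: print("CONTACT");break
for n in("side","top"):
    f=w.grab_frame(n);np.savez(n+"12.npz",**{k:f[k] for k in("img","K","extrinsics")})
f=np.load("side12.npz");a=f["img"][120:205,250:370];cv2.imwrite("pics/s12z.png",cv2.resize(cv2.convertScaleAbs(a,alpha=1.8),None,fx=6,fy=6,interpolation=cv2.INTER_CUBIC)[:,:,::-1])
```

```text
46.2583 [-0.70478805  0.87647911 -0.96050651]
0.076 [ 0.51 -0.13 -0.05] 0.0757 46.73
0.07 [ 0.55 -0.39  0.29] 0.0698 47.11
0.066 [-0.12  0.07  0.09] 0.0658 47.42
0.063 [ 0.76 -0.73  0.35] 0.0631 47.69
0.061 [-2.27 -0.04  6.65] 0.0624 47.97
CONTACT
```

View pics/s12z.png

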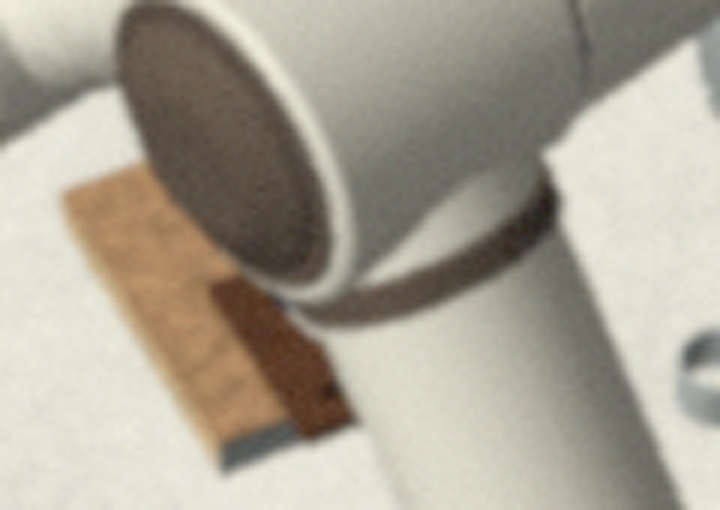

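Contact came at z=0.0625, about 6 mm too early, with force toward -x: the foot is in but the wall is catching the far rim. The cup is hidden by the arm in this view. I'll back up, shift -x and retry.

Run:
```python
from h import *
def down(x,y):
    w.move_linear(np.array([x,y,.066]),rate=.05); w.pause(.05); b=force(4)
    for z in [.0635,.0625,.0615,.0605,.0595,.0585,.0575,.0565,.0555,.0545]:
        w.move_linear(np.array([x,y,z]),rate=.03); f=force(3,.01)-b
        print(x,y,z,np.round(f,2),w.get_ee_pos()[2].round(4),round(w.get_clock(),2))
        if f[2]>2.5: return z
    return z
for x,y in((.659,-.018),(.6565,-.018)):
    z=down(x,y)
    if z<.0592: print("DOWN");break
f=w.grab_frame("top");a=f["img"][125:215,290:410];cv2.imwrite("pics/t13.png",cv2.resize(cv2.convertScaleAbs(a,alpha=2),None,fx=6,fy=6,interpolation=cv2.INTER_CUBIC)[:,:,::-1])
```

```text
0.659 -0.018 0.0635 [-0.28 -0.26 -0.42] 0.0629 48.69
0.659 -0.018 0.0625 [-0.81 -0.01 -0.05] 0.0624 48.97
0.659 -0.018 0.0615 [-0.66 -0.38 -0.16] 0.0615 49.24
0.659 -0.018 0.0605 [ 0.02  0.2  -0.07] 0.0604 49.52
0.659 -0.018 0.0595 [-0.24 -0.05 -0.01] 0.0594 49.79
0.659 -0.018 0.0585 [-0.02 -0.01  0.13] 0.0584 50.07
0.659 -0.018 0.0575 [-0.54  0.52 -0.12] 0.0574 50.34
0.659 -0.018 0.0565 [-1.2   0.54  3.16] 0.0571 50.62
DOWN
```

View pics/t13.png

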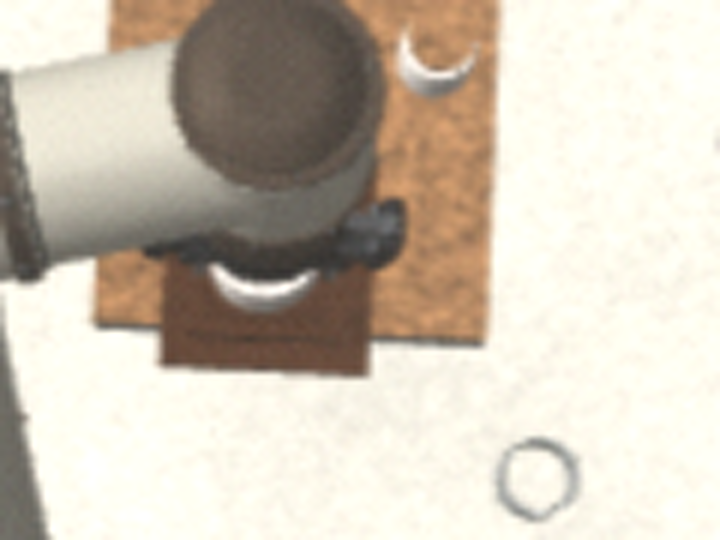

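It went down freely and touched at z≈0.057, where floor contact is expected. The top view shows the cup at (262,285) inside the stand. Releasing.

Run:
```python
from h import *
w.set_gripper(.068,20); print(w.get_clock(),w.get_width()); w.set_gripper(.084)
p=w.get_ee_pos(); w.move_linear(np.array([p[0],p[1],.16]),rate=.12)
w.goto(np.array([.45,.25,.25]),ori(0)); print(w.get_clock())
for n in("side","top"):
    f=w.grab_frame(n);np.savez(n+"14.npz",**{k:f[k] for k in("img","K","extrinsics")})
    a=f["img"][120:240,230:410] if n=="side" else f["img"][125:215,290:410]
    cv2.imwrite(f"pics/{n}14.png",cv2.resize(cv2.convertScaleAbs(a,alpha=1.8),None,fx=4 if n=="side" else 6,fy=4 if n=="side" else 6,interpolation=cv2.INTER_CUBIC)[:,:,::-1])
    cv2.imwrite(f"pics/{n}14f.png",f["img"][:,:,::-1])
```

```text
50.9 0.06783122984730687
53.55
```

View pics/side14.png

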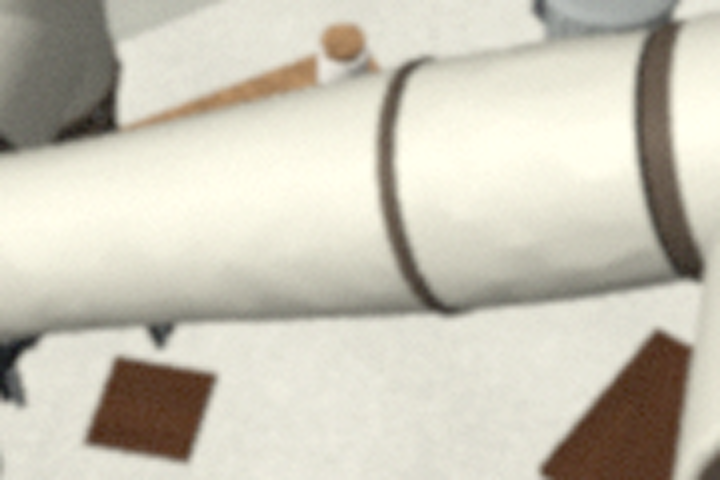

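View pics/top14.png

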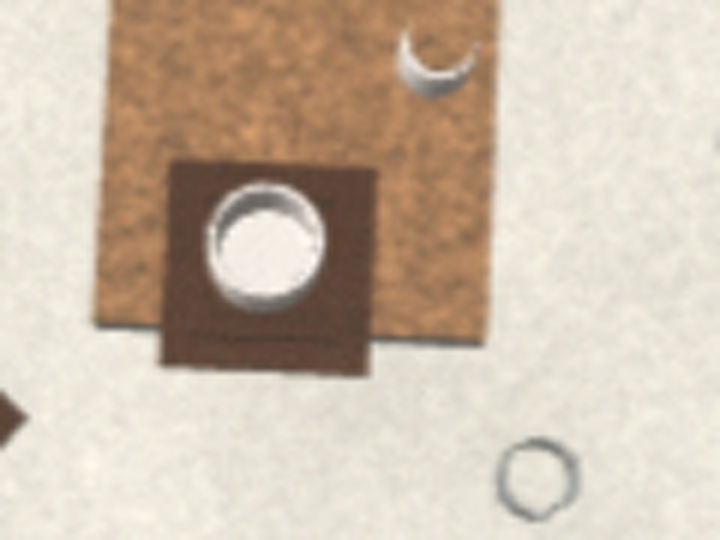

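Top view: the ramekin is upright within the rim, centred about (264,245). I'll clear the side view for a last check.

Run:
```python
from h import *
print(ray(np.load("top14.npz"),(290+265/6-.5,125+238/6-.5),.093))
w.goto(np.array([.40,.35,.30]),ori(0))
w.set_joints([-.905,.385,.008,0,-1.194,-.259]); print(w.get_clock())
f=w.grab_frame("side"); a=f["img"][120:220,250:400]
print(np.round((proj(f,[[.661,-.019,.038],[.661,-.019,.093]])-[250,120]+.5)*5))
cv2.imwrite("pics/s15.png",cv2.resize(cv2.convertScaleAbs(a,alpha=1.8),None,fx=5,fy=5,interpolation=cv2.INTER_CUBIC)[:,:,::-1])
cv2.imwrite("pics/s15f.png",f["img"][:,:,::-1])
```

```text
[[ 0.66372396 -0.01601396  0.093     ]]
57.4917
[[292. 262.]
 [289. 203.]]
```

View pics/s15.png

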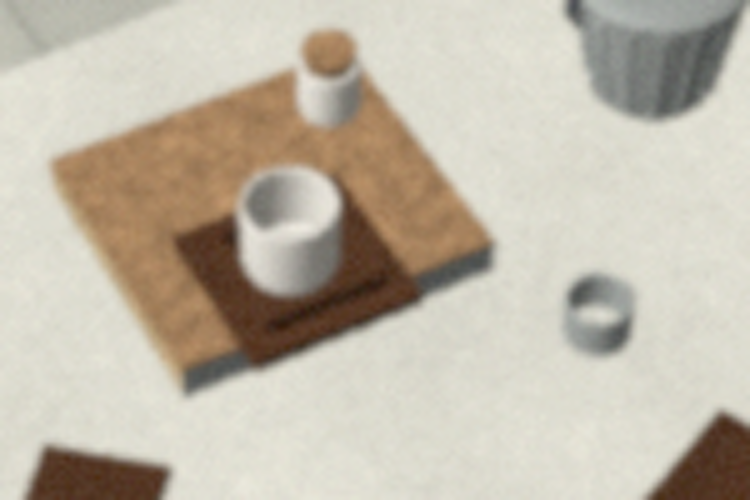

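View pics/s15f.png

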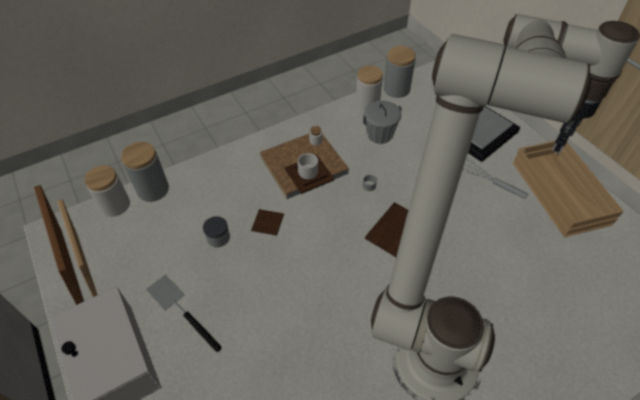

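Side view: the ramekin is upright inside the rim. Its rim ellipse spans (240–343), from a top at 165, and its bottom is at 297, matching the predicted floor-seated position (centre 203, bottom about 297). The stand is flat and the other objects look unmoved.

```bash
python3 -c "
from workcell import *
close_job(); print(get_clock())"
```

```text
the job is handed in; nothing more can be done
the job is handed in; nothing more can be done
```

I turned the stand over onto the riser, set the ramekin inside its rim, let go and handed the job in at about 57.5 s. No verdict is reported.

- **Turning the stand:** I slid it to the riser with two slightly spread fingers and lifted its near edge at a press of about 5–6 N. The press peaked at 7.7 N by the wrist reading. Once upright, the stand tipped over and came to lie flat, rim up. I then nudged it about 20 mm further onto the cork because its centre was only about 15 mm past the front edge.
- **Setting the ramekin:** The first try at placing it caught on the far rim at about 7 N. I raised it, shifted 3 mm toward the robot, and it then went down freely to the floor, touching at about 3 N.
- **Last checks:** Both cameras show the stand flat with its rim up. The ramekin is upright and seated on the floor, within about 4 mm of the stand's centre, and the arm is clear. The other objects look unmoved by eye; I did not measure them again.
- **Disagreements:**
    - The stand's position along x differed by up to about 5 mm between the camera and contact estimates, which is why the first placing missed.
    - From about 50° to the final fall the press read near zero, within the sensor's noise of roughly 0.5 N. For that stretch I relied on the pictures, not on force.

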